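Slide the glue pot off the heat onto the keep-warm zone

ROBOT

A 6-joint arm with a two-finger parallel gripper is mounted at the origin on the work surface. World frame = base frame: x ahead of the robot, y to its left, z up, the work surface at z = 0. Lengths are in m, angles in rad, forces in N, time in s.
With the tool pointing down it reaches from about 0.275 to 0.75 m from the base axis. Payload 10.2 kg.
Tool frame: the origin (TCP) lies between the finger pads; the fingertips stand 25 mm ahead of it and the grasp point (between the pads) lies 6 mm ahead of it (tip_reach is the distance from the TCP to the fingertips, in m); z points along the fingers, y is the line along which they close (so a half turn about z gives the same grasp; the last joint's range is limited). The gripper opens to 85 mm and grips with 20 to 120 N. Pads are 22 mm wide; open, the fingers measure 114 mm over their backs; the gripper's body (76 mm by 85 mm) begins 54 mm behind the grasp point. The pads swing forward as they close: fully open they stand 13 mm farther back than shut.
Start: joints at [1.047, 0.313, 1.498, -0, 1.331, -0.223], TCP at [0.156, 0.501, 0.256] pointing down, gripper open.
Joint ranges: [-2.94, 2.94], [-0.97, 2.17], [0.19, 2.56], [-1.23, 4.37], [0.02, 3.11], [-2.88, 2.88]. Speed limits (rad/s): [2.39, 2.39, 3.01, 3.14, 3.14, 3.14].

INTERFACE

Orientations are given as a unit quaternion [w, x, y, z].
In Python, from cell import get_state, capture, get_calibration, finish_job, recognise, cut_out, tip_reach gives the robot as it stands.
- The arm moves only by the tool arm_command, never from a script. Its arguments are lists of equal length, an entry for each row: "slide": the shift along the tool's x, y, z in cm, a list of three; "angular": the turn, a rotation vector about the tool's x, y, z in rad, a list of three; "hand": the closure, from 0 (fully open) to 1 (shut). In form: {"slide": [[tx, ty, tz], ...], "angular": [[ax, ay, az], ...], "hand": [hand, ...]}. A call has exactly 8 rows; each row is the pose to reach, as a shift and turn from the pose commanded when the call began, along the tool's axes at that moment; what a row does not reach only later rows make up. A row lasts 1/10 s, in which the tool goes at most 50 mm and 8.59 degrees, less where a joint would pass 70% of its speed; a pose out of reach is approached as far as the arm can. A call with a gripper value outside its range is refused whole. The fingers move at their own pace and stop on an object; "squeeze" is the grip in N (left out, the last holds). Time passes only in rows, so rows that repeat a pose let the fingers close, or fill a call up. It gives the time, the measured TCP pose, the force, the opening and the grip force at its end, in the units of the state.
- get_state(): the state, without advancing time (a new reading comes with each control period).
- capture(name): name is "side" or "top"; returns the picture (480x640x3 uint8, red, green, blue); there is no depth.
- get_calibration(name): a dict with "fov_y" (degrees; the focal length in pixels is half the picture's height over the tangent of half this angle, whatever the lens; pixels are square), "cx", "cy" (the principal point, pixels), "rvec" (rotation vector, rad) and "tvec" (3), from world to camera coordinates, as OpenCV has them. Camera axes: x right, y down, z forward; pixel columns grow to the right and rows downward; lengths in m; the calibration is good to about 2 mm. A picture is of the moment at which its call begins. get_calibration takes no time and is no camera call.
- finish_job(): hands the job in; it is judged then, once.
Trained networks look in the newest picture that a camera, given by its name, has taken for a name from the list of things; names that differ only in an ending like _2 or _b are one class to them, and where a whole thing is asked for, a point or a joint stands for the part that bears it (a point fixed in the world has none). Each returns a list of dicts, best first, with "p" (0 to 1); they miss things now and then, are a little off and sometimes report something else, mostly with a low value. They report only what shows in the picture. A call takes as long as a camera call.
- recognise(target, camera): "bbox" ([centre column, centre row, width, height] in pixels, round what is visible of it).
- cut_out(target, camera): "region" (480x640 bool, what is visible of it) and "bbox" ([centre column, centre row, width, height] in pixels, round what is visible of it).
The state is a dict: "time_s": time; "qpos": joint angles; "joint_velocities": joint speeds; "joint_torque": joint torques, N m; "eef_pos": TCP position; "eef_rot": TCP orientation; "wrist_force": force on the tool from outside, world axes, zero at the start; "wrist_torque": the same for the moment, N m; "width": finger opening in m; "grasp_force": force on a finger pad.
Only numpy, scipy, OpenCV 4.12 (cv2) and the standard library are available. Lean on these libraries where they do the work, as an engineer would, in place of code of your own. Each camera call takes 0.05 s, during which the arm holds its last target. There are 200 camera calls.

TASK

The glue is hot: slide the pot smoothly across the glass, without lifting or tipping it, from the large zone to the small keep-warm zone, so that its base sits inside the small circle. Turn the control collar of the zone it came from (the one on that side) back to its off stop; leave the other zone's collar as it is set and the things on the bench where they are.

Things in the scene. Friction and masses are not known exactly. Their poses are not given: they have to be found in the camera images.
- hob: fixed bench hob, black glass top, 370 (x) by 590 (y) by 60 mm high; origin under its centre, on the bench; x away from the robot, y to the left. Glass 60 mm above origin. Zone centres at x +30, y +130 and -130 mm; which side has the large zone varies. Two control collars on the glass at x -140, y +105 and -105 mm: the left one always serves the left zone, the right one the right zone
- pot: lidded steel saucepan, loose, 0.5 to 0.95 kg, friction on glass 0.45 to 0.75. Origin under its centre, z up. Outer radius 70 mm (rim 71.5), wall up to 68 mm, base radius 66; fixed lid to 79 mm, knob of radius 13, top at 97 mm. Black handle along its +x from 67 to 205 mm, 19 wide, 13 thick, at height 55 mm, pointing away from the robot within 25 deg of the hob's x
- large_zone: the hot cooking zone: printed double circle on the glass, outer diameter 210 mm, inner 144 mm. Origin at its centre on the glass surface. The pot starts here
- small_zone: the keep-warm zone: printed single circle on the glass, diameter 165 mm. Origin at its centre on the glass surface. Empty at the start
- left_collar (a joint): angle (rad) of the left collar: fluted aluminium ring, 52 mm across, 4 to 26 mm above the glass, around a fixed barrel 36 mm wide and 30 mm high. 0 = off, at its stop, lug along the hob's +x at a printed bar; grows turning clockwise seen from above, to 2.1 (six dots). Clicks every 0.35 rad, falls into the nearest click; about 0.04 N m
- right_collar (a joint): the same for the right control collar
- left_collar_centre (a point): point on the axis of the left collar, at half its height, 15 mm above the glass
- right_collar_centre (a point): the same for the right collar
- left_collar_lug (a point): outer end of the left collar's finger lug, 37.5 mm from the axis, 14 mm above the glass; the lug is 8 mm wide, 12 mm high and sticks 11.5 mm out of the ring
- right_collar_lug (a point): the same for the right collar
- mug: white mug on the bench beside the hob, diameter 82 mm, 95 mm high; origin under its centre; to be left alone
- jar: glass jar with a steel lid on the bench beside the hob, diameter 76 mm, 105 mm high; origin under its centre; to be left alone
- tub: open clear plastic tub on the bench, 170 x 120 x 65 mm; origin under its centre; to be left alone
- brush: glue brush lying on the bench, 200 mm long; to be left alone

How it is judged:
By the outcome, as a careful person would: the job done as asked, in the order asked, and still so for the second after the job is handed in, with the robot touching nothing.
It also fails if it takes over 61 s, if anything falls off the work surface, if the arm or the gripper's body presses on something with over 40 N, if the wrist force passes 120 N, or if a joint passes its speed limit or range.

## Working session

There is one attempt and no reset: what is moved stays moved. The work goes in short steps, Python scripts to look and compute and a tool call to move; the robot and the scene stay as the last step left them, time stands still between calls to the robot, and variables do not carry over. Pictures are saved under pics/ and viewed, at most 10 in all, crops included, and the job is handed in when it is done.

Besides the shell and the picture viewer there is one more tool, called by a JSON object that holds its "method" and its "body", one argument or row to a line. arm_command: Moves the arm, as the interface text tells. Its arguments: {"type":"object","properties":{"slide":{"type":"array"},"angular":{"type":"array"},"hand":{"type":"array"},"squeeze":{"type":"number"}},"required":["slide","angular","hand"]}

```bash
ls; mkdir -p pics
python3 - <<'E'
from cell import *
import cv2
for n in("top","side"):
    im=capture(n); cv2.imwrite(f"pics/{n}0.png",im[:,:,::-1]); c=get_calibration(n); print(n,c)
    for t in("hob","pot","large_zone","small_zone","left_collar","right_collar","left_collar_lug","mug","jar","tub","brush"):
        print(t,[( round(d["p"],2),[round(float(v)) for v in d["bbox"]]) for d in recognise(t,n)[:3]])
print(get_state())
E
```

```text
pics
top {'fov_y': 51.13586629818751, 'cx': 314.64188546618306, 'cy': 249.80029315666323, 'rvec': array([ 2.17807184, -2.1874055 ,  0.1027382 ]), 'tvec': array([-0.02962813,  0.52373011,  1.45178666])}
hob [(0.75, [306, 226, 211, 134])]
pot [(0.91, [355, 193, 54, 96]), (0.25, [155, 236, 30, 29])]
large_zone [(0.88, [353, 215, 74, 70])]
small_zone [(0.63, [264, 213, 61, 61])]
left_collar [(0.74, [271, 267, 22, 19]), (0.3, [262, 212, 60, 58])]
right_collar [(0.46, [346, 273, 19, 18])]
left_collar_lug [(0.63, [271, 272, 26, 18])]
mug [(0.7, [458, 219, 39, 31])]
jar [(0.88, [155, 234, 32, 30]), (0.46, [273, 271, 24, 17])]
tub [(0.62, [490, 296, 68, 44])]
brush [(0.83, [130, 287, 62, 36])]
side {'fov_y': 56.382765004906574, 'cx': 309.6607986377999, 'cy': 244.26084050196948, 'rvec': array([ 2.15591283, -0.37985559,  0.17195857]), 'tvec': array([-0.49874633,  0.15553717,  1.04267633])}
hob [(0.55, [355, 269, 219, 168]), (0.36, [274, 227, 22, 14])]
pot [(0.58, [393, 255, 119, 57])]
large_zone [(0.56, [366, 272, 86, 44])]
small_zone [(0.94, [331, 216, 59, 28])]
left_collar [(0.77, [274, 224, 
[... 319 characters left out ...]
me_s': 1.2, 'qpos': array([ 1.04658640e+00,  3.12906076e-01,  1.49770997e+00, -5.41609076e-06,
        1.33099784e+00, -2.23412996e-01]), 'joint_velocities': array([0.00042168, 0.0015642 , 0.00034739, 0.00156096, 0.00051895,
       0.00018233]), 'joint_torque': array([-1.18059783e-03, -4.12174773e+01, -2.59894323e+01, -2.59102335e-04,
        5.76879629e-04,  8.88218437e-06]), 'eef_pos': array([0.15556865, 0.50142457, 0.25628731]), 'eef_rot': array([-1.42881464e-06,  1.49831477e-01,  9.88711550e-01, -1.08462742e-05]), 'wrist_force': array([-0.39136465, -0.41901228, -0.10564555]), 'wrist_torque': array([-0.02467109, -0.02660501, -0.04469257]), 'grasp_force': 0.0, 'width': 0.08538678204820857}
```

```bash
cat > h.py <<'E'
import numpy as np, cv2
from cell import *
def cam(n):
    c=get_calibration(n); f=240/np.tan(np.radians(c["fov_y"]/2))
    return np.array([[f,0,c["cx"]],[0,f,c["cy"]],[0,0,1]]),c["rvec"],c["tvec"]
def w2p(n,P):
    K,r,t=cam(n); return cv2.projectPoints(np.array(P,float).reshape(-1,1,3),r,t,K,None)[0][:,0]
def p2w(n,uv,z):
    K,r,t=cam(n); R=cv2.Rodrigues(r)[0]
    uv=np.array(uv,float).reshape(-1,2); d=np.c_[uv,np.ones(len(uv))]@np.linalg.inv(K).T@R
    c=-R.T@t; s=(z-c[2])/d[:,2]; return c+s[:,None]*d
E
python3 - <<'E'
from h import *
im=cv2.imread("pics/top0.png"); cv2.imwrite("pics/top0c.png",cv2.resize(im[140:310,190:430],None,fx=3.3,fy=3.3,interpolation=cv2.INTER_CUBIC))
im=cv2.imread("pics/side0.png"); cv2.imwrite("pics/side0c.png",cv2.resize(im[160:360,230:480],None,fx=3,fy=3,interpolation=cv2.INTER_CUBIC))
np.set_printoptions(precision=3,suppress=True)
for n,L in {"top":[("small",264,213,.06),("large",353,215,.06),("lc",271,267,.075),("rc",346,273,.075),("hob",306,226,.03),("mug",458,219,.05),("jar",155,235,.05)],"side":[("small",331,216,.06),("lc",274,224,.075),("rc",299,275,.075)]}.items():
    for a,u,v,z in L: print(n,a,p2w(n,(u,v),z)[0])
E
```

```text
top small [0.627 0.114 0.06 ]
top large [ 0.621 -0.143  0.06 ]
top lc [0.471 0.092 0.075]
top rc [ 0.453 -0.12   0.075]
top hob [ 0.593 -0.007  0.03 ]
top mug [ 0.609 -0.449  0.05 ]
top jar [0.566 0.428 0.05 ]
side small [0.63  0.104 0.06 ]
side lc [0.464 0.098 0.075]
side rc [ 0.459 -0.13   0.075]
```

View pics/top0c.png

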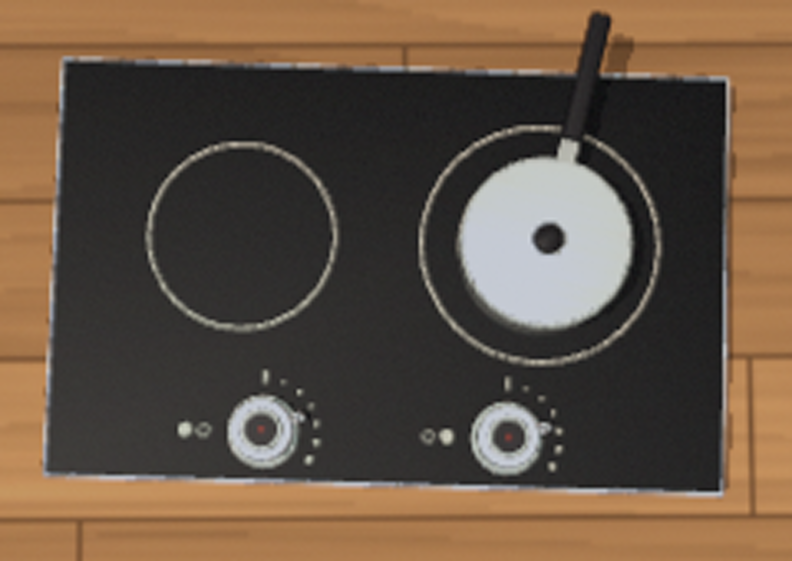

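View pics/side0c.png

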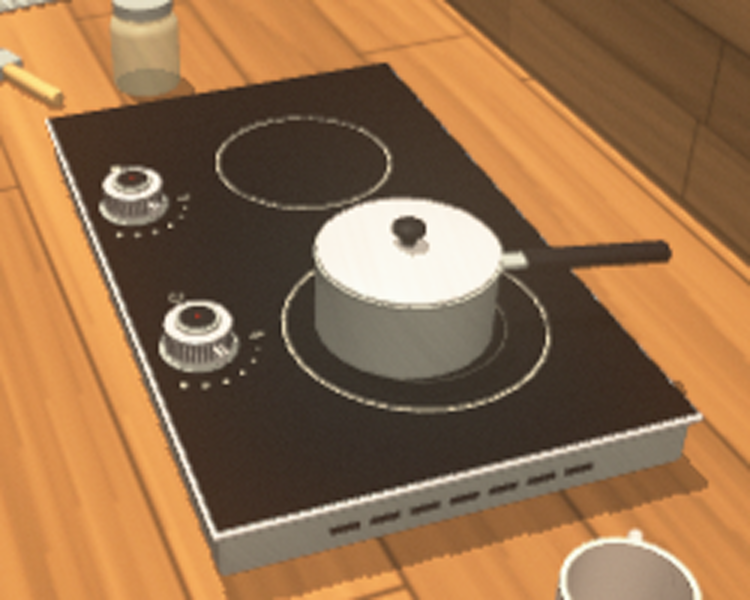

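The pot is on the right (large) zone, with its knob at crop (548,238) and handle end at (600,17), pointing away and slightly right. The small circle is at (242,236). The collars are at (262,430) and (507,436), and the right lug is at about (545,428), roughly 1.4 rad. Next I'll work out the positions and the grasp.

Run:
```python
from h import *
from scipy.spatial.transform import Rotation as Ro
np.set_printoptions(precision=4,suppress=True)
f=lambda x,y,z:p2w("top",((x+.5)/3.3-.5+190,(y+.5)/3.3-.5+140),z)[0]
C=np.array([f(63,58,.06),f(728,78,.06),f(722,493,.06),f(45,473,.06)])[:,:2]
M=np.array([[.185,.295],[.185,-.295],[-.185,-.295],[-.185,.295]])
A=M-M.mean(0);B=C-C.mean(0);H=A.T@B;th=np.arctan2(H[0,1]-H[1,0],H[0,0]+H[1,1]);R=np.array([[np.cos(th),-np.sin(th)],[np.sin(th),np.cos(th)]])
print("yaw",th,"hob",C.mean(0),"resid",C-(M@R.T+C.mean(0)))
for n,p in dict(small=(.03,.13),large=(.03,-.13),lc=(-.14,.105),rc=(-.14,-.105)).items(): print(n,C.mean(0)+R@np.array(p))
print("small px",f(242,236,.06),"lc",f(262,430,.09),"rc",f(507,436,.09))
print("lug",f(545,428,.074))
lid=f(546,242,.139);kn=f(548,238,.157);he=f(600,17,.115);print("pot lid,knob,hend",lid,kn,he, np.linalg.norm((he-kn)[:2]))
d=(he-lid)[:2];a=np.arctan2(d[1],d[0]);print("handle yaw",a)
# side check of knob and handle end
for n,p in (("knob",(.0,0,.157)),): print(w2p("side",[kn]), (230+409/3,160+228/3), w2p("side",[he]),(230+668/3,160+250/3))
s=get_state();T=Ro.from_quat(s["eef_rot"],scalar_first=True);print(T.as_matrix(), tip_reach() if callable(tip_reach) else tip_reach)
```

```text
yaw -0.03306446125312246 hob [ 0.5994 -0.0123] resid [[-0.0027 -0.0018]
 [-0.0025  0.0023]
 [ 0.0024  0.0028]
 [ 0.0028 -0.0033]]
small [0.6337 0.1166]
large [ 0.6251 -0.1432]
lc [0.4629 0.0973]
rc [ 0.456  -0.1126]
small px [0.6326 0.1167 0.06  ] lc [0.4619 0.0963 0.09  ] rc [ 0.4559 -0.111   0.09  ]
lug [ 0.4633 -0.1447  0.074 ]
pot lid,knob,hend [ 0.6139 -0.1414  0.139 ] [ 0.6144 -0.1414  0.157 ] [ 0.8108 -0.1918  0.115 ] 0.2027771285993371
handle yaw -0.2504964442670585
[[365.271  233.9315]] (366.33333333333337, 236.0) [[450.5538 243.3354]] (452.66666666666663, 243.33333333333331)
[[-0.9551  0.2963 -0.    ]
 [ 0.2963  0.9551 -0.    ]
 [-0.     -0.     -1.    ]] 0.025
```

{"method": "arm_command", "body": {
  "slide": [
    [-2, -1.3, 0],
    [-5.5, -3.6, 0],
    [-9.2, -6, 0],
    [-13, -8.5, 0],
    [-17, -11.1, 0],
    [-21, -13.7, 0],
    [-25, -16.4, 0],
    [-29, -19, 0]
  ],
  "angular": [
    [0, 0, 0],
    [0, 0, 0],
    [0, 0, 0],
    [0, 0, 0],
    [0, 0, 0],
    [0, 0, 0],
    [0, 0, 0],
    [0, 0, 0]
  ],
  "hand": [0, 0, 0, 0, 0, 0, 0, 0],
  "squeeze": 25
}}

```text
time_s: 2.0
eef_pos: [0.3771, 0.2323, 0.2565]
eef_rot: [0.0, 0.15, 0.989, 0.0]
wrist_force: [0.9, -0.6, 0.1]
width: 0.0856
grasp_force: 0.0
```

{"method": "arm_command", "body": {
  "slide": [
    [-4, -2.6, 0],
    [-8, -5.2, 0],
    [-12, -7.9, 0],
    [-16, -10.5, 0],
    [-20, -13.1, 0],
    [-24, -15.7, 0],
    [-28, -18.3, 0],
    [-32, -20.9, 0]
  ],
  "angular": [
    [0, 0, 0],
    [0, 0, 0],
    [0, 0, 0],
    [0, 0, 0],
    [0, 0, 0],
    [0, 0, 0],
    [0, 0, 0],
    [0, 0, 0]
  ],
  "hand": [0, 0, 0, 0, 0, 0, 0, 0]
}}

```text
time_s: 2.8
eef_pos: [0.6209, -0.0621, 0.2563]
eef_rot: [0.0, 0.15, 0.989, 0.0]
wrist_force: [0.6, 0.9, -0.6]
width: 0.0855
grasp_force: 0.0
```

{"method": "arm_command", "body": {
  "slide": [
    [-2.5, -1.6, 0],
    [-5, -3.3, 0],
    [-8, -5.2, 0],
    [-10, -6.6, 0],
    [-11.2, -7.3, 2],
    [-11.2, -7.3, 4],
    [-11.2, -7.3, 6.5],
    [-11.2, -7.3, 6.5]
  ],
  "angular": [
    [0, 0, -0.05],
    [0, 0, -0.05],
    [0, 0, -0.05],
    [0, 0, -0.05],
    [0, 0, -0.05],
    [0, 0, -0.05],
    [0, 0, -0.05],
    [0, 0, -0.05]
  ],
  "hand": [0, 0, 0, 0, 0, 0, 0, 0]
}}

```text
time_s: 3.6
eef_pos: [0.7042, -0.1629, 0.1872]
eef_rot: [-0.003, 0.125, 0.992, 0.001]
wrist_force: [-0.0, -0.4, -0.7]
width: 0.0854
grasp_force: 0.0
```

Run:
```python
from h import *
a=capture("top");b=capture("side")
A=cv2.resize(a[140:290,290:430],(560,600),interpolation=cv2.INTER_CUBIC)
cv2.imwrite("pics/t1.png",A[:,:,::-1])
B=cv2.resize(b[130:330,290:490],(600,600),interpolation=cv2.INTER_CUBIC)
cv2.imwrite("pics/s1.png",B[:,:,::-1]); print(get_state()["eef_pos"],get_state()["qpos"])
```

```text
[ 0.70539859 -0.16331911  0.19192432] [-3.88836779e-01  8.25822900e-01  8.40226154e-01 -9.51057696e-06
  1.47541112e+00 -1.70883425e+00]
```

View pics/s1.png

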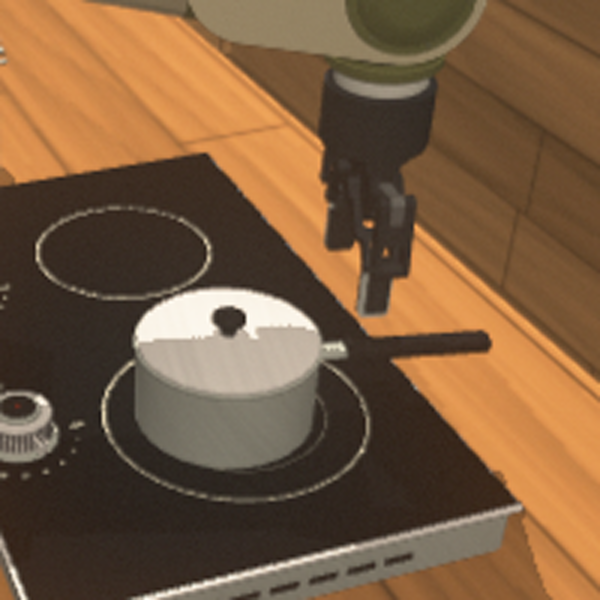

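View pics/t1.png

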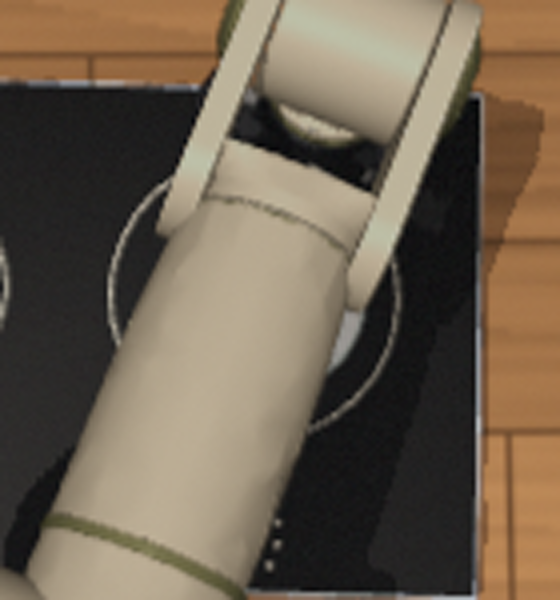

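The side view shows the open fingers straddling the handle just outside the pot, with a fingertip at crop (373,315) above the handle at (370,345). The arm blocks the top view. I'll descend and grip.

{"method": "arm_command", "body": {
  "slide": [
    [0, 0, 1.5],
    [0, 0, 3],
    [0, 0, 4.5],
    [0, 0, 6],
    [0, 0, 7],
    [0, 0, 7.1],
    [0, 0, 7.1],
    [0, 0, 7.1]
  ],
  "angular": [
    [0, 0, 0],
    [0, 0, 0],
    [0, 0, 0],
    [0, 0, 0],
    [0, 0, 0],
    [0, 0, 0],
    [0, 0, 0],
    [0, 0, 0]
  ],
  "hand": [0, 0, 0, 0, 0, 0, 0, 0]
}}

```text
time_s: 4.5
eef_pos: [0.7057, -0.1634, 0.1212]
eef_rot: [0.001, 0.125, 0.992, -0.0]
wrist_force: [0.3, -0.0, -0.2]
width: 0.0854
grasp_force: 0.0
```

{"method": "arm_command", "body": {
  "slide": [
    [0, 0, 0],
    [0, 0, 0],
    [0, 0, 0],
    [0, 0, 0],
    [0, 0, 0],
    [0, 0, 0],
    [0, 0, 0],
    [0, 0, 0]
  ],
  "angular": [
    [0, 0, 0],
    [0, 0, 0],
    [0, 0, 0],
    [0, 0, 0],
    [0, 0, 0],
    [0, 0, 0],
    [0, 0, 0],
    [0, 0, 0]
  ],
  "hand": [0.15, 0.3, 0.45, 0.55, 0.65, 0.75, 0.85, 0.95],
  "squeeze": 25
}}

```text
time_s: 5.3
eef_pos: [0.7053, -0.1634, 0.1204]
eef_rot: [0.0, 0.125, 0.992, -0.0]
wrist_force: [-0.2, -0.7, 0.7]
width: 0.0185
grasp_force: 26.3
```

{"method": "arm_command", "body": {
  "slide": [
    [0.04, 0.2, 0],
    [0.11, 0.6, 0],
    [0.21, 1.2, 0],
    [0.36, 2, 0],
    [0.54, 3, 0],
    [0.73, 4.1, 0],
    [0.95, 5.3, 0],
    [1.16, 6.5, 0]
  ],
  "angular": [
    [0, 0, 0],
    [0, 0, 0],
    [0, 0, 0],
    [0, 0, 0],
    [0, 0, 0],
    [0, 0, 0],
    [0, 0, 0],
    [0, 0, 0]
  ],
  "hand": [0.95, 0.95, 0.95, 0.95, 0.95, 0.95, 0.95, 0.95]
}}

```text
time_s: 6.1
eef_pos: [0.7102, -0.0977, 0.1205]
eef_rot: [0.0, 0.125, 0.992, -0.001]
wrist_force: [0.2, -6.4, 1.4]
width: 0.0185
grasp_force: 26.5
```

{"method": "arm_command", "body": {
  "slide": [
    [0.22, 1.25, 0],
    [0.45, 2.5, 0],
    [0.67, 3.75, 0],
    [0.89, 5, 0],
    [1.12, 6.25, 0],
    [1.34, 7.5, 0],
    [1.57, 8.75, 0],
    [1.79, 10, 0]
  ],
  "angular": [
    [0, 0, 0],
    [0, 0, 0],
    [0, 0, 0],
    [0, 0, 0],
    [0, 0, 0],
    [0, 0, 0],
    [0, 0, 0],
    [0, 0, 0]
  ],
  "hand": [0.95, 0.95, 0.95, 0.95, 0.95, 0.95, 0.95, 0.95]
}}

```text
time_s: 6.9
eef_pos: [0.7176, 0.0037, 0.1204]
eef_rot: [0.0, 0.125, 0.992, -0.001]
wrist_force: [-0.9, -5.9, 1.0]
width: 0.0183
grasp_force: 26.6
```

{"method": "arm_command", "body": {
  "slide": [
    [0.22, 1.25, 0],
    [0.45, 2.5, 0],
    [0.67, 3.7, 0],
    [0.88, 4.9, 0],
    [1.08, 6, 0],
    [1.27, 7.1, 0],
    [1.42, 7.9, 0],
    [1.52, 8.5, 0]
  ],
  "angular": [
    [0, 0, 0],
    [0, 0, 0],
    [0, 0, 0],
    [0, 0, 0],
    [0, 0, 0],
    [0, 0, 0],
    [0, 0, 0],
    [0, 0, 0]
  ],
  "hand": [0.95, 0.95, 0.95, 0.95, 0.95, 0.95, 0.95, 0.95]
}}

```text
time_s: 7.7
eef_pos: [0.724, 0.0901, 0.1204]
eef_rot: [-0.0, 0.125, 0.992, -0.001]
wrist_force: [-0.4, -5.7, 3.0]
width: 0.0186
grasp_force: 26.7
```

{"method": "arm_command", "body": {
  "slide": [
    [0.06, 0.35, 0],
    [0.1, 0.55, 0],
    [0.1, 0.6, 0],
    [0.1, 0.6, 0],
    [0.1, 0.6, 0],
    [0.1, 0.6, 0],
    [0.1, 0.6, 0],
    [0.1, 0.6, 0]
  ],
  "angular": [
    [0, 0, 0],
    [0, 0, 0],
    [0, 0, 0],
    [0, 0, 0],
    [0, 0, 0],
    [0, 0, 0],
    [0, 0, 0],
    [0, 0, 0]
  ],
  "hand": [0.95, 0.95, 0.95, 0.95, 0.95, 0.95, 0.95, 0.95]
}}

```text
time_s: 8.5
eef_pos: [0.7245, 0.0957, 0.1204]
eef_rot: [-0.0, 0.125, 0.992, -0.0]
wrist_force: [-1.4, -4.8, 2.0]
width: 0.0185
grasp_force: 26.7
```

Run:
```python
from h import *
b=capture("side")
B=cv2.resize(b[130:330,250:450],(600,600),interpolation=cv2.INTER_CUBIC)
cv2.imwrite("pics/s2.png",B[:,:,::-1]); s=get_state();print(s["eef_pos"],s["wrist_force"])
# predicted base circle & knob at current believed pot pose
print((w2p("side",[[.633,.1167,.157],[.633,.1167,.06]])-[250,130])*3)
```

```text
[0.7244813  0.09572549 0.12043818] [-1.94417061 -5.05040012  2.59926094]
[[241.61364664 158.51527309]
 [240.74541315 250.90154354]]
```

View pics/s2.png

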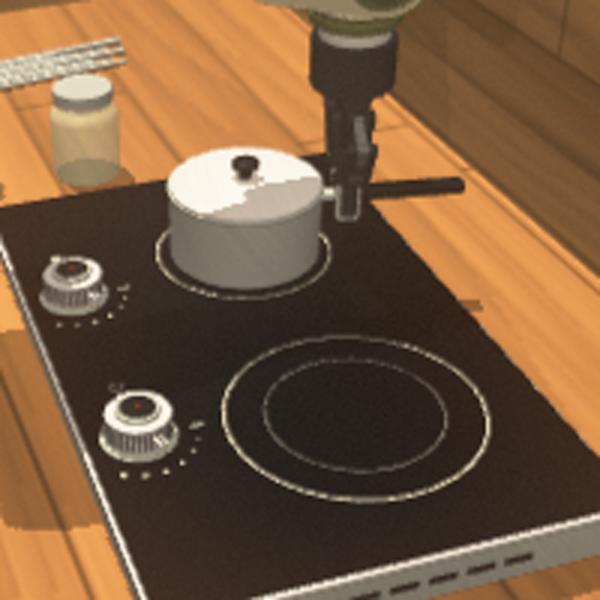

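The pot stands inside the small circle, with base ring margins visible on both sides at crop (157–330, 250). Next I'll release, lift and go to the right collar.

{"method": "arm_command", "body": {
  "slide": [
    [0, 0, 0],
    [0, 0, 0],
    [0, 0, 0],
    [0, 0, 0],
    [0, 0, 0],
    [0, 0, 0],
    [0, 0, 0],
    [0, 0, 0]
  ],
  "angular": [
    [0, 0, 0],
    [0, 0, 0],
    [0, 0, 0],
    [0, 0, 0],
    [0, 0, 0],
    [0, 0, 0],
    [0, 0, 0],
    [0, 0, 0]
  ],
  "hand": [0.75, 0.6, 0.4, 0.2, 0, 0, 0, 0]
}}

```text
time_s: 9.35
eef_pos: [0.7246, 0.096, 0.1203]
eef_rot: [-0.0, 0.125, 0.992, 0.0]
wrist_force: [-0.8, -0.7, 0.4]
width: 0.0851
grasp_force: 0.0
```

{"method": "arm_command", "body": {
  "slide": [
    [0, 0, -1],
    [0, 0, -3],
    [0, 0, -5],
    [0, 0, -7],
    [0, 0, -9],
    [0, 0, -10],
    [0, 0, -10],
    [0, 0, -10]
  ],
  "angular": [
    [0, 0, 0],
    [0, 0, 0],
    [0, 0, 0],
    [0, 0, 0],
    [0, 0, 0],
    [0, 0, 0],
    [0, 0, 0],
    [0, 0, 0]
  ],
  "hand": [0, 0, 0, 0, 0, 0, 0, 0]
}}

```text
time_s: 10.15
eef_pos: [0.7244, 0.096, 0.2195]
eef_rot: [-0.001, 0.125, 0.992, -0.0]
wrist_force: [-1.0, 0.8, -0.9]
width: 0.0853
grasp_force: 0.0
```

{"method": "arm_command", "body": {
  "slide": [
    [1.5, -1.9, 0],
    [4, -5.2, 0],
    [7, -9, 0],
    [10, -12.9, 0],
    [13, -16.8, 0],
    [16, -20.6, 0],
    [18.8, -24.2, 0],
    [20.85, -26.8, 0]
  ],
  "angular": [
    [0, 0, 0.05],
    [0, 0, 0.15],
    [0, 0, 0.25],
    [0, 0, 0.35],
    [0, 0, 0.45],
    [0, 0, 0.55],
    [0, 0, 0.65],
    [0, 0, 0.7]
  ],
  "hand": [0, 0, 0, 0, 0, 0, 0, 0]
}}

```text
time_s: 10.95
eef_pos: [0.4536, -0.1126, 0.2194]
eef_rot: [-0.001, 0.46, 0.888, -0.0]
wrist_force: [-0.5, 0.3, 0.1]
width: 0.0854
grasp_force: 0.0
```

{"method": "arm_command", "body": {
  "slide": [
    [0, 0, 0],
    [0, 0, 1],
    [0, 0, 2],
    [0, 0, 3],
    [0, 0, 4],
    [0, 0, 5],
    [0, 0, 5],
    [0, 0, 5]
  ],
  "angular": [
    [0, 0, 0.1],
    [0, 0, 0.2],
    [0, 0, 0.3],
    [0, 0, 0.4],
    [0, 0, 0.48],
    [0, 0, 0.48],
    [0, 0, 0.48],
    [0, 0, 0.48]
  ],
  "hand": [0, 0, 0, 0, 0, 0, 0, 0]
}}

```text
time_s: 11.75
eef_pos: [0.456, -0.1118, 0.1702]
eef_rot: [-0.0, 0.655, 0.755, -0.0]
wrist_force: [0.5, -0.2, -0.1]
width: 0.0854
grasp_force: 0.0
```

Run:
```python
from h import *
b=capture("side");a=capture("top")
B=cv2.resize(b[180:330,240:390],(600,600),interpolation=cv2.INTER_CUBIC)
cv2.imwrite("pics/s3.png",B[:,:,::-1])
A=cv2.resize(a[140:310,200:430],None,fx=3.3,fy=3.3,interpolation=cv2.INTER_CUBIC)
cv2.imwrite("pics/t3.png",A[:,:,::-1]); s=get_state();print(s["eef_pos"],s["eef_rot"])
c=cut_out("right_collar","side"); print([(d["p"],d["bbox"]) for d in c[:2]])
```

```text
[ 0.45622674 -0.11189325  0.17063211] [2.93720644e-04 6.55543915e-01 7.55156994e-01 5.89792716e-05]
[(0.59, [298.2, 272.9, 22.6, 19.8])]
```

View pics/s3.png

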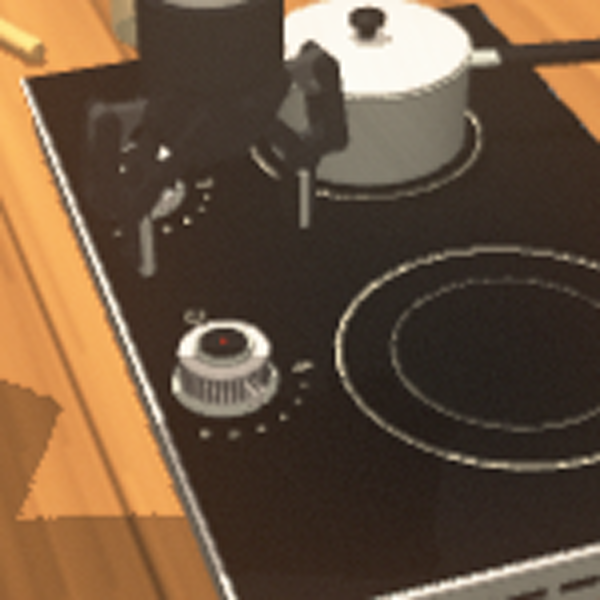

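View pics/t3.png

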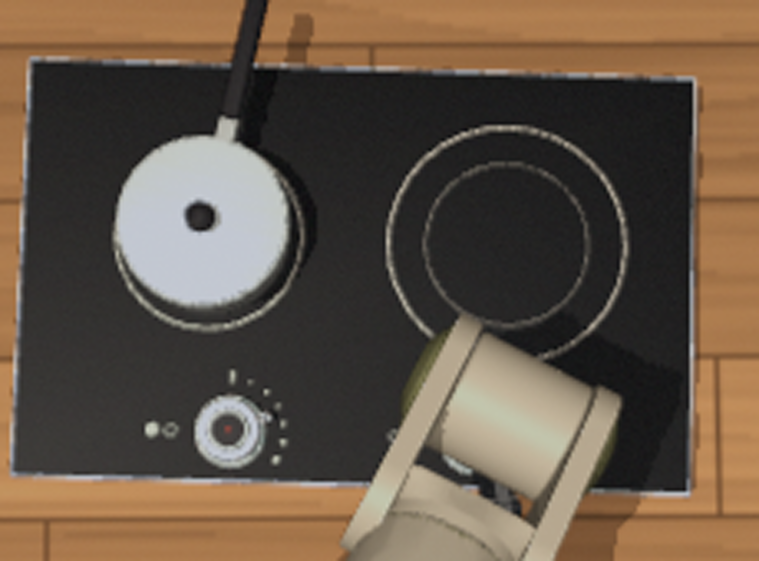

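The top view shows the pot's knob at crop (201,215) within the small ring, whose lower edge is at (205,328). The lug's starting click isn't certain, so I'll project the candidate angles.

Run:
```python
from h import *
np.set_printoptions(precision=1,suppress=True)
g=lambda x,y,z:p2w("top",((x+.5)/3.3-.5+200,(y+.5)/3.3-.5+140),z)[0]
print("pot",g(201,215,.157)*1e3,g(203,219,.139)*1e3,"small [634 116.6]")
c=np.array([.456,-.112])
for a in np.arange(0,2.2,.35):
    y=-.033-a;P=[*(c+.034*np.array([np.cos(y),np.sin(y)])),.078]
    print(round(a,2),"s3",(w2p("side",[P])[0]-[240,180])*4,"top0c",(w2p("top",[P])[0]-[190,140])*3.3)
print("centre s3",(w2p("side",[[*c,.09]])[0]-[240,180])*4)
import numpy as n
b=cv2.imread("pics/s3.png");t=cv2.imread("pics/top0.png")
B=cv2.resize(b[300:450,160:330],None,fx=2.35,fy=2.35,interpolation=cv2.INTER_CUBIC);T=cv2.resize(t[255:290,325:365],(400,350),interpolation=cv2.INTER_CUBIC)
cv2.imwrite("pics/lug.png",n.hstack([B[:350],T]))
```

```text
pot [634.1 114.2 157. ] [633.9 114.3 139. ] small [634 116.6]
0.0 s3 [277.7 346.4] top0c [507.1 395.6]
0.35 s3 [280.4 358.9] top0c [520.6 398.4]
0.7 s3 [275.9 371.6] top0c [532.4 405.7]
1.05 s3 [264.5 382.9] top0c [541.1 416.6]
1.4 s3 [247.7 391.2] top0c [545.5 429.7]
1.75 s3 [227.4 395.5] top0c [545.1 443.6]
2.1 s3 [206.4 395.1] top0c [540.  456.4]
centre s3 [220.6 341.7]
```

View pics/lug.png

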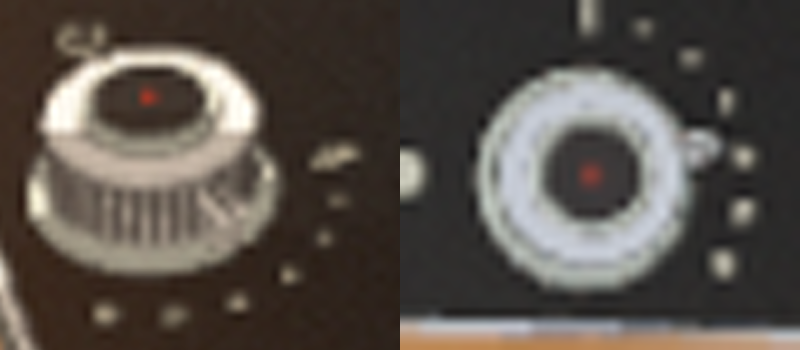

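The pot is at (634,114) mm against the small zone's (634,117), so it is well inside. The lug shows at the 4th dot, about 1.4 rad. I'll descend over the collar and close.

{"method": "arm_command", "body": {
  "slide": [
    [0, 0, 1.5],
    [0, 0, 3.5],
    [0, 0, 5.5],
    [0, 0, 6.7],
    [0, 0, 7.4],
    [0, 0, 7.8],
    [0, 0, 7.8],
    [0, 0, 7.8]
  ],
  "angular": [
    [0, 0, 0],
    [0, 0, 0],
    [0, 0, 0],
    [0, 0, 0],
    [0, 0, 0],
    [0, 0, 0],
    [0, 0, 0],
    [0, 0, 0]
  ],
  "hand": [0, 0, 0, 0, 0, 0, 0, 0]
}}

```text
time_s: 12.7
eef_pos: [0.4564, -0.112, 0.0928]
eef_rot: [0.001, 0.656, 0.755, 0.0]
wrist_force: [0.3, -0.6, 0.1]
width: 0.0856
grasp_force: 0.0
```

{"method": "arm_command", "body": {
  "slide": [
    [0, 0, 0],
    [0, 0, 0],
    [0, 0, 0],
    [0, 0, 0],
    [0, 0, 0],
    [0, 0, 0],
    [0, 0, 0],
    [0, 0, 0]
  ],
  "angular": [
    [0, 0, 0],
    [0, 0, 0],
    [0, 0, 0],
    [0, 0, 0],
    [0, 0, 0],
    [0, 0, 0],
    [0, 0, 0],
    [0, 0, 0]
  ],
  "hand": [0.1, 0.2, 0.3, 0.4, 0.5, 0.6, 0.6, 0.6],
  "squeeze": 20
}}

```text
time_s: 13.5
eef_pos: [0.4554, -0.1119, 0.0925]
eef_rot: [-0.001, 0.656, 0.755, -0.001]
wrist_force: [-4.9, -1.1, 5.8]
width: 0.0512
grasp_force: 19.8
```

{"method": "arm_command", "body": {
  "slide": [
    [0, 0, 0],
    [0, 0, 0],
    [0, 0, 0],
    [0, 0, 0],
    [0, 0, 0],
    [0, 0, 0],
    [0, 0, 0],
    [0, 0, 0]
  ],
  "angular": [
    [0, 0, -0.05],
    [0, 0, -0.15],
    [0, 0, -0.25],
    [0, 0, -0.35],
    [0, 0, -0.45],
    [0, 0, -0.55],
    [0, 0, -0.65],
    [0, 0, -0.75]
  ],
  "hand": [0.6, 0.6, 0.6, 0.6, 0.6, 0.6, 0.6, 0.6]
}}

```text
time_s: 14.3
eef_pos: [0.4557, -0.1117, 0.0926]
eef_rot: [-0.001, 0.332, 0.943, -0.0]
wrist_force: [-4.1, 0.5, 5.9]
width: 0.0511
grasp_force: 19.9
```

{"method": "arm_command", "body": {
  "slide": [
    [0, 0, 0],
    [0, 0, 0],
    [0, 0, 0],
    [0, 0, 0],
    [0, 0, 0],
    [0, 0, 0],
    [0, 0, 0],
    [0, 0, 0]
  ],
  "angular": [
    [0, 0, -0.1],
    [0, 0, -0.2],
    [0, 0, -0.3],
    [0, 0, -0.4],
    [0, 0, -0.5],
    [0, 0, -0.58],
    [0, 0, -0.65],
    [0, 0, -0.65]
  ],
  "hand": [0.6, 0.6, 0.6, 0.6, 0.6, 0.6, 0.6, 0.6]
}}

```text
time_s: 15.1
eef_pos: [0.4569, -0.1115, 0.0927]
eef_rot: [0.001, 0.015, 1.0, 0.0]
wrist_force: [4.9, 4.2, 1.1]
width: 0.0514
grasp_force: 21.6
```

Run:
```python
from h import *
s=get_state();print(s["wrist_torque"],s["wrist_force"],s["eef_rot"],s["grasp_force"])
```

```text
[ 0.6333048  -0.70764423 -0.37932182] [4.87378355 4.19332135 1.09961941] [1.23190484e-03 1.52992278e-02 9.99882137e-01 3.57778494e-04] 21.573495268821716
```

The wrist torque is 0.38 N m, well above the 0.04 N m drag, so the collar appears to be at its stop. I'll release, lift clear and check.

{"method": "arm_command", "body": {
  "slide": [
    [0, 0, 0],
    [0, 0, 0],
    [0, 0, 0],
    [0, 0, 0],
    [0, 0, 0],
    [0, 0, 0],
    [0, 0, 0],
    [0, 0, 0]
  ],
  "angular": [
    [0, 0, 0],
    [0, 0, 0],
    [0, 0, 0],
    [0, 0, 0],
    [0, 0, 0],
    [0, 0, 0],
    [0, 0, 0],
    [0, 0, 0]
  ],
  "hand": [0.4, 0.3, 0.2, 0.1, 0, 0, 0, 0]
}}

```text
time_s: 15.9
eef_pos: [0.4561, -0.1119, 0.0923]
eef_rot: [-0.0, 0.015, 1.0, -0.0]
wrist_force: [0.8, -0.2, 0.2]
width: 0.0856
grasp_force: 0.0
```

{"method": "arm_command", "body": {
  "slide": [
    [0, 0, -1.5],
    [0, 0, -4],
    [0, 0, -7],
    [0, 0, -10],
    [0, 0, -13],
    [3, 0, -16],
    [6, 0, -16],
    [9, 0, -16]
  ],
  "angular": [
    [0, 0, 0],
    [0, 0, 0],
    [0, 0, 0],
    [0, 0, 0],
    [0, 0, 0],
    [0, 0, 0],
    [0, 0, 0],
    [0, 0, 0]
  ],
  "hand": [0, 0, 0, 0, 0, 0, 0, 0]
}}

```text
time_s: 16.7
eef_pos: [0.3652, -0.1089, 0.2528]
eef_rot: [0.001, 0.015, 1.0, -0.0]
wrist_force: [-0.8, -0.9, -0.9]
width: 0.0853
grasp_force: 0.0
```

{"method": "arm_command", "body": {
  "slide": [
    [1, 4, 0],
    [2, 8, 0],
    [3, 12, 0],
    [4, 16, 0],
    [4, 20, 0],
    [4, 24, 0],
    [4, 27, 0],
    [4, 27, 0]
  ],
  "angular": [
    [0, 0, 0],
    [0, 0, 0],
    [0, 0, 0],
    [0, 0, 0],
    [0, 0, 0],
    [0, 0, 0],
    [0, 0, 0],
    [0, 0, 0]
  ],
  "hand": [0, 0, 0, 0, 0, 0, 0, 0]
}}

```text
time_s: 17.5
eef_pos: [0.334, 0.1645, 0.2523]
eef_rot: [-0.0, 0.013, 1.0, 0.0]
wrist_force: [-0.9, -0.2, -0.2]
width: 0.0855
grasp_force: 0.0
```

Run:
```python
from h import *
b=capture("side");a=capture("top")
A=cv2.resize(a[150:310,200:400],(500,400),interpolation=cv2.INTER_CUBIC);B=cv2.resize(b[200:300,255:330],(300,400),interpolation=cv2.INTER_CUBIC)
cv2.imwrite("pics/end.png",np.hstack([A,B])[:,:,::-1])
```

```text
(no output)
```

View pics/end.png

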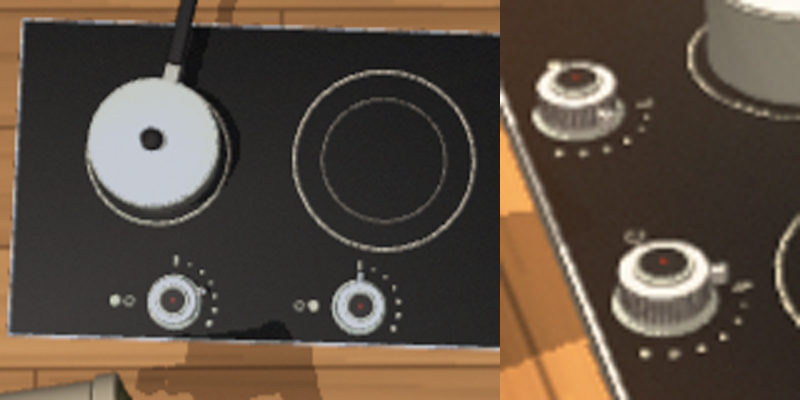

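The right collar's lug now points at the printed bar (crop (359,272)). The left collar is unchanged, and the pot is inside the small circle (knob at (151,138)).

```bash
python3 -c "
from cell import *
print(finish_job())"
```

```text
the job is handed in; nothing more can be done
None
```

I slid the pot into the small keep-warm circle, about 2 mm off its centre, and turned the right collar back to its off stop. The left collar and the bench items were not touched, and the job was handed in at about 18 s.

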